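# Press an end cap home with a quick clamp

### The job

The plastic end cap is only started in the end of the aluminium profile that lies in the bench quick clamp. Squeeze the clamp's trigger again and again to walk its jaw up to the cap and press the cap fully home against the profile; once it bottoms keep the jaw bearing on it with about 12 N for a second, going by feel, since less than 8 N does not set it and more than 17 N cracks it. Then hold the release tab down until the jaw has sprung all the way back; touch neither cap nor jaw by hand, and leave the things lying around where they are.

Things in the scene. Friction and masses are not known exactly. Their poses are not given: they have to be found in the camera images.
- clamp: Fixed bench quick clamp on a dark base plate 70 x 330 x 10 mm. Origin: centre of the plate's underside, on the table; x across, y along the clamp, z up; the jaw presses toward +y. Along y (mm, at rest): trigger -122 to -108, handle post -80 to -64, release tab -39 to -21, jaw -19 to -5, profile 40 to 145, fixed jaw to 159. Grey housing y -128 to -22, 42 wide, top at 56.
- trigger_face (a point): Centre of the trigger's outer (-y) face, 80 mm over the table. Trigger: upright dark steel post, 30 wide, 14 thick, 60 to 100 mm over the table. It slides 22 mm toward clamp +y to a hard stop and springs back (2.5 N at rest, 4.5 N at the stop). In a push add the jaw's return spring (2.5 to 3.5 N), 0.5 to 2 N of clicking and drag, and the force on the cap.
- handle (a point): Centre of the fixed black handle post's face away from the trigger (+y side), 80 mm over the table; post 30 wide, 16 thick, top 99 mm over the table. Trigger and post measure 58 mm over both at rest, 36 mm squeezed. The trigger can be pinched against this post or just pushed toward it.
- jaw: Grey moving jaw 40 x 14 x 40 mm; origin: centre of its rubber pressing face (+y), 30 mm up, clamp y -5 when fully back (starts up to 10 ahead). Ratchet, 4 mm teeth: after about 1 mm of play it moves with the trigger 1:1; when the trigger is let go the jaw stays at the last tooth passed, 20 mm gained per full squeeze. The rubber gives 1 mm at 15 N.
- end_cap: Black plastic end cap, plate 44 wide x 40 high x 5 mm with a plug in the profile. Origin: centre of its inner (+y) face, which lies on profile_end when home; the outer face is 5 mm nearer the jaw. It starts 7 to 14 mm off, slides in with about 5 N, stays where pushed and stops hard when home.
- profile_end (a point): Centre of the end face (toward clamp -y) of the aluminium profile, 43 x 40 mm in section, 105 mm long, fixed in the clamp against the fixed jaw; clamp y = +40 mm, 30 mm over the table.
- tab_top (a point): Centre of the top of the release tab, a dark steel plate 24 across x 18 along the clamp, on the front of the housing, 74 mm over the table. Pressed straight down 8 mm to its hard stop (2 N at first, about 6 N at the bottom) it frees the ratchet; the spring then draws the jaw back in about 1 s. Let up sooner, the jaw catches on a tooth.
- loupe: Bystander: black eye loupe, 40 mm across, 36 mm high, standing on the table; origin at the centre of its underside.
- steel_block: Bystander: ground steel block 42 x 44 x 30 mm; origin at the centre of its underside.
- marker: Bystander: black marker pen lying, 134 mm long, 17 mm thick; origin under its middle, long axis y.

How it is judged:
On the way:
1. the cap is home against the profile (within 1.5 mm) and the jaw bears on it with at least 8 N (y of end_cap in the frame of clamp above 0.0385 m and contact force between jaw and end_cap above 8 N), for 0.5 s.
At the end, for the whole second after the job is handed in: The cap sits against the profile (gap under 1.5 mm) and the jaw is back at its rearward stop (within 4 mm) and still (y of end_cap in the frame of clamp above 0.0385 m and y of jaw in the frame of clamp below -0.001 m and linear speed of jaw below 0.01 m/s); the robot touches nothing.
It fails at once if the jaw presses on the cap with more than 17 N (contact force between jaw and end_cap above 17 N).
It fails at once if the robot pushes the cap itself (contact force between any of the fingers, the arm and end_cap above 1 N).
It fails at once if the robot pushes the jaw itself (contact force between any of the fingers, the arm and jaw above 1 N).
It fails at once if a bystander is displaced by more than 15 mm (distance of any of loupe, steel_block, marker from where it was at the start of the episode above 0.015 m).
It also fails if it takes over 61 s, if anything falls off the work surface, if the arm or the gripper's body presses on something with over 40 N, if the wrist force passes 120 N, or if a joint passes its speed limit or range.

### The arm

A 6-joint arm with a two-finger parallel gripper is mounted at the origin on a cart in front of the work surface, level with it; the furniture and walls round the work are solid. World frame = base frame: x ahead of the robot, y to its left, z up, the work surface at z = 0. Lengths are in m, angles in rad, forces in N, time in s.
With the tool pointing down it reaches from about 0.25 to 0.8 m from the base axis. Payload 3.9 kg.
Tool frame: the origin (TCP) lies midway between the tips of the shut fingers; the grasp point (between the pads) lies r.hold_point_z behind it (r.hold_point_z is the distance from the TCP to the grasp point, in m); z points along the fingers, y is the line along which they close (so a half turn about z gives the same grasp; the last joint's range is limited). The gripper opens to 85 mm and grips with 20 to 120 N. Pads are 22 mm wide; open, the fingers measure 114 mm over their backs; the gripper's body (76 mm by 85 mm) begins 54 mm behind the grasp point. The pads swing forward as they close: fully open they stand 13 mm farther back than shut.
Start: joints at [-1.164, 0.26, -0.138, 1.173, 0, 1.571], TCP at [0.208, -0.482, 0.231] pointing down, gripper open.
Joint ranges: [-2.78, 2.78], [-0.83, 1.72], [-1.28, 1.37], [-1.9, 2.12], [-1.57, 1.48], [-3.14, 3.14]. Speed limits (rad/s): [2.57, 2.57, 3.14, 3.14, 3.14, 3.14].

### API

Orientations are given as [roll, pitch, yaw] about the fixed x, y, z axes, in that order (R = Rz(yaw) Ry(pitch) Rx(roll)).
In Python, from workcell import read_state, capture, camera_info, finish_job, r gives the robot as it stands. The module is installed in compiled form; this text tells all that it offers.
- The arm moves only by the tool drive_tool, never from a script. Its argument "motion" is text: rows parted by semicolons, each of 7 numbers parted by spaces: the shift along the world's x, y, z in m, then the turn, a rotation vector about the world's x, y, z in degrees, then the closure, from 0 (fully open) to 1 (shut). In form: tx ty tz ax ay az grip; .... A call has 1 to 20 rows; each row is the pose to reach, as a shift and turn from the pose commanded when the call began; what a row does not reach only later rows make up. A row lasts 1/12 s, in which the tool goes at most 41.7 mm and 7.16 degrees, less where a joint would pass 70% of its speed; a pose out of reach is approached as far as the arm can. A call with a gripper value outside its range is refused whole. The fingers move at their own pace and stop on an object; "grip_force" is the grip in N (left out, the last holds). Time passes only in rows, so rows that repeat a pose let the fingers close. It gives the time, the measured TCP pose, the force and the opening at its end, in the units of the state.
- read_state(): the state, without advancing time (a new reading comes with each control period).
- capture(name): name is "scene" or "top" or "wrist"; returns the picture (384x512x3 uint8, red, green, blue); there is no depth.
- camera_info(name): a dict with "camera_matrix" (3x3 intrinsics, pixels), "R" (3x3) and "t" (3): a world point X has camera coordinates R X + t; the wrist camera has in their place "mount" (4x4, takes a point from camera to tool coordinates, whose origin is the TCP and whose axes are the flange's). Camera axes: x right, y down, z forward; pixel columns grow to the right and rows downward; lengths in m; the calibration is good to about 2 mm. A picture is of the moment at which its call begins: read the wrist's pose just before it. camera_info takes no time and is no camera call.
- finish_job(): hands the job in, once; it reports no verdict.
The state is a dict: "time_s": time; "joint_positions": joint angles; "qd": joint speeds; "tau": joint torques, N m; "tool_pos": TCP position; "tcp_rot": TCP orientation; "force": force on the tool from outside, world axes, zero at the start; "ft_torque": the same for the moment, N m; "opening": opening from 0.0 (shut) to 1.0 (fully open).
Only numpy, scipy, OpenCV 4.12 (cv2) and the standard library are available. Lean on these libraries where they do the work, as an engineer would, in place of code of your own. Each camera call takes 0.05 s, during which the arm holds its last target. There are 200 camera calls.

## Working session

There is one attempt and no reset: what is moved stays moved. The work goes in short steps, Python scripts to look and compute and a tool call to move; the robot and the scene stay as the last step left them, time stands still between calls to the robot, and variables do not carry over. Pictures are saved under pics/ and viewed, on a budget of 10 in all, crops included, one or two more only if the job needs it, and the job is handed in when it is done.

Besides the shell and the picture viewer there is one more tool, called after ">>>" as a command line: name --argument value ..., lists and objects as JSON in quotes. drive_tool: Moves the arm, as the interface text tells. Its arguments: {"type":"object","properties":{"motion":{"type":"string"},"grip_force":{"type":"number"}},"required":["motion"]}

```bash
mkdir -p pics
python3 - <<'E'
from workcell import *
import cv2,numpy as np
print(read_state()); print(r.hold_point_z)
for n in("scene","top"):
    a=capture(n); cv2.imwrite(f"pics/{n}0.png",a[:,:,::-1]); c=camera_info(n); print(n,c)
print(camera_info("wrist"))
E
```

```text
{'time_s': 0.0, 'joint_positions': array([-1.16399131e+00,  2.60677778e-01, -1.39408739e-01,  1.17269848e+00,
        2.71069495e-05,  1.57080507e+00]), 'qd': array([-0.00057864, -0.00061251,  0.00082864, -0.00046689,  0.00114629,
       -0.00060526]), 'tau': array([ 7.85273169e-04, -4.05680823e+01,  2.53920418e+01,  1.85775524e-02,
        2.88846741e-04,  3.67731957e-06]), 'tool_pos': array([ 0.20746111, -0.48150739,  0.23045317]), 'tcp_rot': array([-3.13960398e+00, -2.70894988e-05,  4.06796217e-01]), 'force': array([ 0.39892392, -0.24013446, -0.5528354 ]), 'ft_torque': array([ 0.01285231, -0.01341837, -0.00415485]), 'opening': 1.0034700174673152}
0.0187
scene {'camera_matrix': array([[474.50176542,   0.        , 266.64560001],
       [  0.        , 474.50176542, 202.13119747],
       [  0.        ,   0.        ,   1.        ]]), 'R': array([[-0.73871581, -0.67381044,  0.01668639],
       [-0.3635686 ,  0.37749914, -0.85165267],
       [ 0.56755336, -0.63519594, -0.52384091]]), 't': array([0.41784326, 0.27422203, 0.97245342])}
top {'camera_matrix': array([[441.50650781,   0.        , 257.73905282],
       [  0.        , 441.50650781, 197.91917665],
       [  0.        ,   0.        ,   1.        ]]), 'R': array([[ 0.00102757, -0.99961852,  0.02760003],
       [-0.98892736, -0.00511156, -0.14831237],
       [ 0.14839687, -0.02714203, -0.98855535]]), 't': array([-0.00121463,  0.56412395,  1.19589048])}
{'camera_matrix': array([[316.16870576,   0.        , 258.60754787],
       [  0.        , 316.16870576, 193.72383436],
       [  0.        ,   0.        ,   1.        ]]), 'mount': array([[-3.54799020e-05, -9.57417613e-01, -2.88706622e-01,
         7.42467878e-02],
       [ 9.99999980e-01,  2.24338373e-05, -1.97288347e-04,
         3.41311065e-05],
       [ 1.95364136e-04, -2.88706624e-01,  9.57417593e-01,
        -1.42224058e-01],
       [ 0.00000000e+00,  0.00000000e+00,  0.00000000e+00,
         1.00000000e+00]])}
```

View pics/scene0.png

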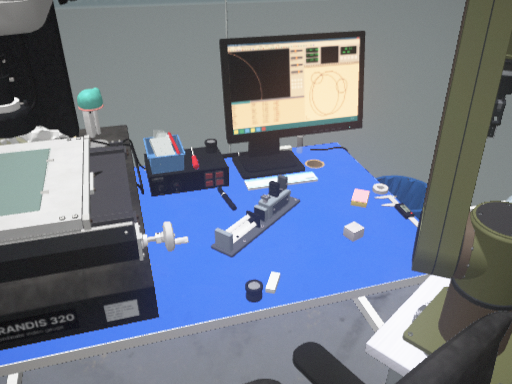

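View pics/top0.png

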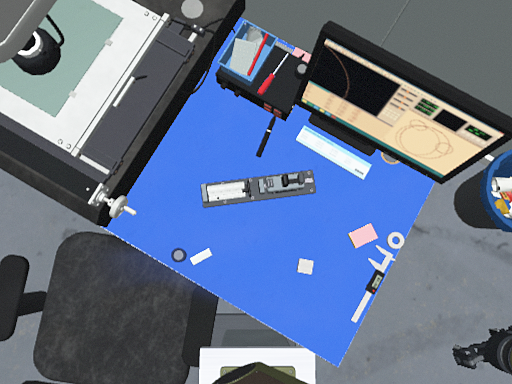

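The scene view shows the clamp around (258,222), and the top view shows it from the fixed jaw at (203,192) to the trigger end at (315,183). The loupe is at (178,255), the steel block at (305,266) and the marker at (265,136), all clear of the clamp. Next I'll zoom in on the clamp.

```bash
cat > h.py <<'E'
import numpy as np,cv2
from workcell import *
from scipy.spatial.transform import Rotation as Ro
def cam(n,pos=None,rot=None):
    c=camera_info(n);K=c["camera_matrix"]
    if n!="wrist": return K,c["R"],c["t"]
    T=np.eye(4);T[:3,:3]=Ro.from_euler('xyz',rot).as_matrix();T[:3,3]=pos
    M=np.linalg.inv(T@c["mount"]);return K,M[:3,:3],M[:3,3]
def ray(C,uv,z):
    K,R,t=C;o=-R.T@t;d=R.T@np.linalg.solve(K,[uv[0],uv[1],1]);return o+d*(z-o[2])/d[2]
def proj(C,X):
    K,R,t=C;p=K@(R@np.asarray(X)+t);return p[:2]/p[2]
def tri(C1,u1,C2,u2):
    P=[C[0]@np.c_[C[1],C[2]] for C in(C1,C2)]
    X=cv2.triangulatePoints(P[0],P[1],np.array(u1,float).reshape(2,1),np.array(u2,float).reshape(2,1))[:,0];return X[:3]/X[3]
E
python3 - <<'E'
from h import *
a=cv2.imread("pics/top0.png");s=cv2.imread("pics/scene0.png")
C=cam("top")
hsv=cv2.cvtColor(a,cv2.COLOR_BGR2HSV)
m=((hsv[...,0]<100)|(hsv[...,0]>125)|(hsv[...,1]<110)).astype(np.uint8)
m[:160]=0;m[215:]=0;m[:,:190]=0;m[:,330:]=0
cs,_=cv2.findContours(m,0,2);c=max(cs,key=cv2.contourArea)
rc=cv2.minAreaRect(c);print(rc);b=cv2.boxPoints(rc)
for p in b: print(p,ray(C,p,.01))
A=cv2.resize(a[160:220,195:325],None,fx=6,fy=6,interpolation=2)
B=cv2.resize(s[165:255,205:310],None,fx=5,fy=5,interpolation=2)[:, :525]
cv2.imwrite("pics/cropt.png",A);cv2.imwrite("pics/crops.png",B)
E
```

```text
((257.7923278808594, 188.33847045898438), (23.938703536987305, 113.36774444580078), 82.87498474121094)
[200.06155 183.49231] [0.61011401 0.16592832 0.01      ]
[312.55386 169.43079] [ 0.65376643 -0.16015997  0.01      ]
[315.5231  193.18463] [ 0.58365575 -0.16755729  0.01      ]
[203.03079 207.24615] [0.54117349 0.15606441 0.01      ]
```

View pics/cropt.png

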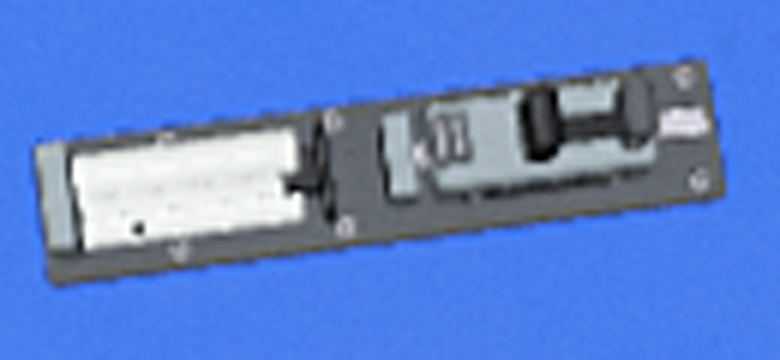

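The zoomed crop shows, from right to left: the trigger (635,108), post (540,125), tab (450,140), jaw (400,155), cap (320,175) and profile (190,190). The plate fit gives the clamp centre at (0.597, -0.001), yaw 7.6°, and the measured size is 329 x 70.5 mm as it should be. I'll move to a standoff behind the trigger with the fingers shut and look with the wrist camera.

>>> drive_tool --motion "0.41 0.318 -0.05 0 0 74.3 1;0.41 0.318 -0.05 0 0 74.3 1;0.41 0.318 -0.05 0 0 74.3 1;0.41 0.318 -0.05 0 0 74.3 1;0.41 0.318 -0.05 0 0 74.3 1;0.41 0.318 -0.05 0 0 74.3 1;0.41 0.318 -0.05 0 0 74.3 1;0.41 0.318 -0.05 0 0 74.3 1;0.41 0.318 -0.05 0 0 74.3 1;0.41 0.318 -0.05 0 0 74.3 1;0.41 0.318 -0.05 0 0 74.3 1;0.41 0.318 -0.05 0 0 74.3 1;0.41 0.318 -0.05 0 0 74.3 1;0.41 0.318 -0.05 0 0 74.3 1;0.41 0.318 -0.05 0 0 74.3 1;0.41 0.318 -0.05 0 0 74.3 1" --grip_force 40

```text
time_s: 1.43
tool_pos: [0.6168, -0.1643, 0.1807]
tcp_rot: [-3.14, -0.0, 1.703]
force: [-0.1, -0.3, -0.2]
opening: -0.0
```

Run:
```python
from h import *
s=read_state();print(s)
a=capture("wrist");np.save("w1.npy",np.r_[s["tool_pos"],s["tcp_rot"]])
cv2.imwrite("pics/w1.png",a[:,:,::-1])
```

```text
{'time_s': 1.4333, 'joint_positions': array([-2.60105058e-01,  4.78992205e-01,  6.55750050e-02,  1.15921030e+00,
       -5.15268930e-04,  1.17799575e+00]), 'qd': array([-0.0209553 , -0.0158948 , -0.00675219, -0.00226575,  0.00217963,
       -0.00048638]), 'tau': array([ 9.64515433e-01, -5.17871046e+01,  2.54915911e+01, -7.72576500e-02,
        4.88737389e-02,  2.54008282e-04]), 'tool_pos': array([ 0.61678744, -0.16431897,  0.18073924]), 'tcp_rot': array([-3.13970371e+00, -2.24906278e-04,  1.70349211e+00]), 'force': array([-0.0639797 , -0.26951389, -0.24706523]), 'ft_torque': array([0.00041279, 0.04134992, 0.01325573]), 'opening': -0.00033289449763307724}
```

View pics/w1.png

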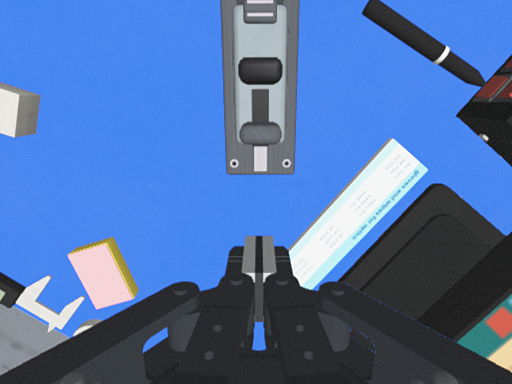

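The wrist view shows the trigger at (261,132), the post at (260,70), the tab at (260,10), and the plate's near corners at (226,174) and (297,174). I'll cross-check these against the top-view fit and triangulate the trigger's height.

Run:
```python
from h import *
w=np.load("w1.npy");W=cam("wrist",w[:3],w[3:]);T=cam("top")
c=np.array([.597,-.0014]);th=np.radians(7.6);ux=np.array([np.cos(th),np.sin(th)]);uy=np.array([-np.sin(th),np.cos(th)])
def cl(p): d=p[:2]-c;return np.round([d@ux*1e3,d@uy*1e3,p[2]*1e3],1)
for p in[(226,174),(297,174)]: print("corner",cl(ray(W,p,.01)))
for p in[(239,122),(284,122),(261,122),(261,144)]: print("trig top",cl(ray(W,p,.1)))
for p in[(260,58),(260,83)]: print("post top",cl(ray(W,p,.099)))
f=lambda p:(p[0]/6+195-.4,p[1]/6+160-.4)
print("trig tri",cl(tri(W,(261,132),T,f((635,103)))),"post",cl(tri(W,(260,68),T,f((540,122)))))
for n,C,p in(("jawface",T,f((383,165))),):print(n,cl(ray(C,p,.05)))
print("cap outer top",cl(ray(T,f((333,170)),.05)),"prof",cl(ray(T,f((300,175)),.05)))
```

```text
corner [ -34.7 -163.8   10. ]
corner [  37.4 -163.8   10. ]
trig top [ -14.9 -105.9  100. ]
trig top [  16.1 -105.9  100. ]
trig top [   0.2 -105.9  100. ]
trig top [   0.3 -121.1  100. ]
post top [ -0.5 -65.   99. ]
post top [ -0.5 -80.5  99. ]
trig tri [   0.3 -111.7  108.5] post [ -0.1 -70.3  92.1]
jawface [-3.4  0.7 50. ]
cap outer top [-2.8 24.1 50. ] prof [-3.2 39.6 50. ]
```

Both views agree to within about 1 mm. The jaw is at about +1 and the cap's outer face at about 24, so one full squeeze stays short of the cap and the second should bottom at about 14 mm of jaw travel. I'll lower behind the trigger and stop 7 mm short of its face.

>>> drive_tool --motion "0 0 -0.04 0 0 0 1;0 0 -0.075 0 0 0 1;0 0 -0.11 0 0 0 1;-0.001 0.012 -0.11 0 0 0 1;-0.001 0.024 -0.11 0 0 0 1;-0.001 0.024 -0.11 0 0 0 1;-0.001 0.024 -0.11 0 0 0 1;-0.001 0.024 -0.11 0 0 0 1"

```text
time_s: 2.15
tool_pos: [0.6186, -0.1405, 0.0741]
tcp_rot: [3.137, 0.002, 1.704]
force: [0.4, -0.1, -0.5]
opening: 0.002
```

>>> drive_tool --motion "-0.0008 0.006 0 0 0 0 1;-0.0008 0.006 0 0 0 0 1;-0.001 0.008 0 0 0 0 1;-0.001 0.008 0 0 0 0 1;-0.0013 0.01 0 0 0 0 1;-0.0013 0.01 0 0 0 0 1;-0.0013 0.01 0 0 0 0 1;-0.0013 0.01 0 0 0 0 1"

```text
time_s: 2.82
tool_pos: [0.6161, -0.1317, 0.0719]
tcp_rot: [3.141, 0.003, 1.703]
force: [0.3, -5.5, 2.8]
opening: 0.001
```

>>> drive_tool --motion "-0.0006 0.005 0 0 0 0 1;-0.0013 0.01 0 0 0 0 1;-0.0013 0.01 0 0 0 0 1;-0.0013 0.01 0 0 0 0 1"

```text
time_s: 3.15
tool_pos: [0.6149, -0.1229, 0.0719]
tcp_rot: [3.141, 0.006, 1.702]
force: [0.2, -8.5, 1.8]
opening: 0.002
```

>>> drive_tool --motion "-0.0006 0.005 0 0 0 0 1;-0.0009 0.007 0 0 0 0 1;-0.0009 0.007 0 0 0 0 1;-0.0009 0.007 0 0 0 0 1"

```text
time_s: 3.48
tool_pos: [0.6139, -0.1156, 0.0719]
tcp_rot: [3.141, 0.005, 1.702]
force: [-0.3, -7.3, 4.1]
opening: 0.001
```

>>> drive_tool --motion "-0.0004 0.003 0 0 0 0 1;-0.0004 0.003 0 0 0 0 1;-0.0004 0.003 0 0 0 0 1"

```text
time_s: 3.73
tool_pos: [0.6135, -0.1128, 0.0719]
tcp_rot: [3.141, 0.005, 1.702]
force: [0.2, -8.0, 3.2]
opening: -0.004
```

>>> drive_tool --motion "-0.0001 0.001 0 0 0 0 1;-0.0001 0.001 0 0 0 0 1;-0.0001 0.001 0 0 0 0 1"

```text
time_s: 3.98
tool_pos: [0.6134, -0.1118, 0.0719]
tcp_rot: [3.141, 0.005, 1.702]
force: [0.4, -6.7, 2.7]
opening: 0.002
```

>>> drive_tool --motion "-0.0001 0.0007 0 0 0 0 1;-0.0001 0.0007 0 0 0 0 1;-0.0001 0.0007 0 0 0 0 1"

```text
time_s: 4.23
tool_pos: [0.6133, -0.1115, 0.0719]
tcp_rot: [3.141, 0.006, 1.702]
force: [0.3, -8.5, 2.2]
opening: 0.003
```

Run:
```python
from h import *
s=read_state();print(s["force"])
a=capture("top")[:,:,::-1];b=capture("scene")[:,:,::-1]
A=cv2.resize(a[160:220,195:325],None,fx=6,fy=6,interpolation=2)
B=cv2.resize(b[175:255,205:335],None,fx=6,fy=6,interpolation=2)[:400]
w=capture("wrist")[:,:,::-1]
cv2.imwrite("pics/s2.png",A);cv2.imwrite("pics/w2.png",w)
```

```text
[ 0.28029312 -8.49064118  2.24553325]
```

View pics/s2.png

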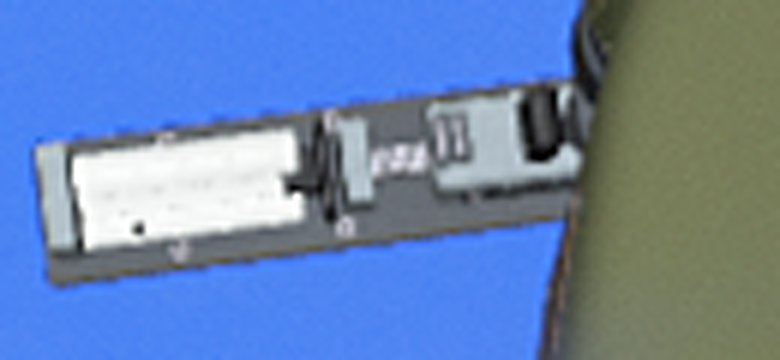

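The crop shows the jaw's face at (340,160), just short of the cap's plate (325,170). The free squeeze took about 7–8.5 N with no cap contact. I'll let the trigger spring back.

>>> drive_tool --motion "0.0017 -0.013 0 0 0 0 1;0.0033 -0.025 0 0 0 0 1;0.0033 -0.025 0 0 0 0 1;0.0033 -0.025 0 0 0 0 1;0.0033 -0.025 0 0 0 0 1"

```text
time_s: 4.8
tool_pos: [0.6155, -0.1332, 0.0709]
tcp_rot: [-3.141, -0.001, 1.703]
force: [0.9, 0.2, -0.2]
opening: 0.0
```

>>> drive_tool --motion "-0.0008 0.006 0 0 0 0 1;-0.001 0.008 0 0 0 0 1;-0.001 0.008 0 0 0 0 1;-0.001 0.008 0 0 0 0 1"

```text
time_s: 5.13
tool_pos: [0.6147, -0.1273, 0.071]
tcp_rot: [-3.14, 0.005, 1.703]
force: [0.7, -9.1, -3.6]
opening: 0.001
```

>>> drive_tool --motion "-0.0003 0.002 0 0 0 0 1;-0.0005 0.004 0 0 0 0 1;-0.0005 0.004 0 0 0 0 1;-0.0005 0.004 0 0 0 0 1"

```text
time_s: 5.47
tool_pos: [0.6145, -0.1251, 0.071]
tcp_rot: [-3.14, 0.009, 1.702]
force: [0.1, -11.5, -3.3]
opening: -0.003
```

>>> drive_tool --motion "-0.0001 0.001 0 0 0 0 1;-0.0003 0.002 0 0 0 0 1;-0.0003 0.002 0 0 0 0 1;-0.0003 0.002 0 0 0 0 1"

```text
time_s: 5.8
tool_pos: [0.6142, -0.1233, 0.071]
tcp_rot: [-3.14, 0.009, 1.702]
force: [0.8, -12.2, -2.9]
opening: -0.0
```

>>> drive_tool --motion "-0.0001 0.001 0 0 0 0 1;-0.0003 0.002 0 0 0 0 1;-0.0003 0.002 0 0 0 0 1"

```text
time_s: 6.05
tool_pos: [0.6139, -0.1215, 0.071]
tcp_rot: [-3.14, 0.009, 1.702]
force: [0.2, -12.2, -3.6]
opening: -0.002
```

>>> drive_tool --motion "-0.0001 0.001 0 0 0 0 1;-0.0001 0.001 0 0 0 0 1;-0.0001 0.001 0 0 0 0 1"

```text
time_s: 6.3
tool_pos: [0.6138, -0.1204, 0.071]
tcp_rot: [-3.14, 0.009, 1.702]
force: [0.5, -12.1, -3.8]
opening: 0.002
```

>>> drive_tool --motion "-0.0001 0.0005 0 0 0 0 1;-0.0001 0.001 0 0 0 0 1;-0.0001 0.001 0 0 0 0 1"

```text
time_s: 6.55
tool_pos: [0.6136, -0.1194, 0.071]
tcp_rot: [-3.14, 0.009, 1.702]
force: [1.4, -12.8, -3.6]
opening: -0.004
```

>>> drive_tool --motion "-0.0001 0.0005 0 0 0 0 1;-0.0001 0.001 0 0 0 0 1;-0.0001 0.001 0 0 0 0 1"

```text
time_s: 6.8
tool_pos: [0.6136, -0.1191, 0.071]
tcp_rot: [-3.14, 0.01, 1.701]
force: [0.9, -14.8, -2.7]
opening: 0.002
```

>>> drive_tool --motion "-0.0001 0.0005 0 0 0 0 1;-0.0001 0.001 0 0 0 0 1;-0.0001 0.001 0 0 0 0 1"

```text
time_s: 7.05
tool_pos: [0.6135, -0.1181, 0.071]
tcp_rot: [-3.14, 0.01, 1.701]
force: [0.5, -13.2, -2.9]
opening: -0.0
```

>>> drive_tool --motion "-0.0001 0.0005 0 0 0 0 1;-0.0001 0.0005 0 0 0 0 1;-0.0001 0.0005 0 0 0 0 1"

```text
time_s: 7.3
tool_pos: [0.6134, -0.1174, 0.0711]
tcp_rot: [-3.14, 0.01, 1.701]
force: [0.8, -14.1, -3.8]
opening: 0.002
```

>>> drive_tool --motion "-0.0001 0.0005 0 0 0 0 1;-0.0001 0.0005 0 0 0 0 1;-0.0001 0.0005 0 0 0 0 1"

```text
time_s: 7.55
tool_pos: [0.6133, -0.1167, 0.0711]
tcp_rot: [-3.14, 0.009, 1.701]
force: [0.5, -13.3, -2.8]
opening: -0.0
```

>>> drive_tool --motion "-0.0001 0.0005 0 0 0 0 1;-0.0001 0.0005 0 0 0 0 1;-0.0001 0.0005 0 0 0 0 1"

```text
time_s: 7.8
tool_pos: [0.6132, -0.1161, 0.071]
tcp_rot: [-3.14, 0.009, 1.701]
force: [0.9, -12.8, -3.6]
opening: -0.001
```

>>> drive_tool --motion "-0.0001 0.0005 0 0 0 0 1;-0.0001 0.0005 0 0 0 0 1;-0.0001 0.0005 0 0 0 0 1"

```text
time_s: 8.05
tool_pos: [0.6131, -0.1157, 0.071]
tcp_rot: [-3.14, 0.01, 1.701]
force: [0.2, -13.1, -4.3]
opening: -0.0
```

>>> drive_tool --motion "-0.0001 0.0005 0 0 0 0 1;-0.0001 0.0005 0 0 0 0 1;-0.0001 0.0005 0 0 0 0 1"

```text
time_s: 8.3
tool_pos: [0.6132, -0.1157, 0.0711]
tcp_rot: [-3.14, 0.011, 1.701]
force: [-0.3, -15.2, -4.4]
opening: 0.004
```

>>> drive_tool --motion "-0.0001 0.0005 0 0 0 0 1;-0.0001 0.0005 0 0 0 0 1;-0.0001 0.0005 0 0 0 0 1"

```text
time_s: 8.55
tool_pos: [0.6131, -0.1157, 0.0711]
tcp_rot: [-3.14, 0.011, 1.701]
force: [1.6, -15.1, -4.0]
opening: -0.001
```

Run:
```python
from h import *
s=read_state();print(s["force"],s["tool_pos"])
a=capture("top")[:,:,::-1];b=capture("scene")[:,:,::-1]
A=cv2.resize(a[170:215,195:285],None,fx=8,fy=8,interpolation=2)
cv2.imwrite("pics/s3.png",A)
```

```text
[  1.64967592 -15.10726988  -3.98047162] [ 0.6131239  -0.11567555  0.0710739 ]
```

View pics/s3.png

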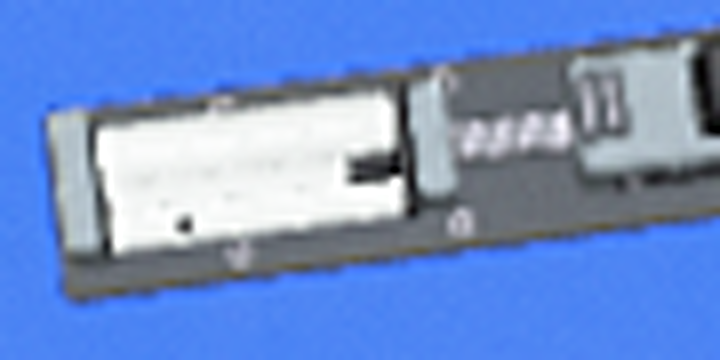

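The cap's plate now lies flush on the profile (edge near (408,150)) with the jaw (432,135) against it, and the tool has stalled while the force rises, so the cap has bottomed. Free force here is about 8 N, since sliding took 13 N including about 5 N from the cap. I'll raise the push to about 20 N.

>>> drive_tool --motion "-0.0001 0.0005 0 0 0 0 1;-0.0001 0.001 0 0 0 0 1;-0.0001 0.001 0 0 0 0 1"

```text
time_s: 8.9
tool_pos: [0.6131, -0.1156, 0.0711]
tcp_rot: [-3.14, 0.013, 1.7]
force: [1.0, -18.9, -3.0]
opening: 0.003
```

>>> drive_tool --motion "-0.0001 0.0005 0 0 0 0 1;-0.0001 0.001 0 0 0 0 1;-0.0001 0.001 0 0 0 0 1"

```text
time_s: 9.15
tool_pos: [0.6131, -0.1156, 0.0711]
tcp_rot: [-3.14, 0.015, 1.7]
force: [1.2, -19.2, -5.1]
opening: -0.004
```

>>> drive_tool --motion "0 0.0003 0 0 0 0 1;0 0.0003 0 0 0 0 1;0 0.0003 0 0 0 0 1;0 0.0003 0 0 0 0 1"

```text
time_s: 9.48
tool_pos: [0.6131, -0.1155, 0.0711]
tcp_rot: [-3.14, 0.016, 1.7]
force: [1.1, -20.9, -4.5]
opening: -0.0
```

>>> drive_tool --motion "0 0 0 0 0 0 1;0 0 0 0 0 0 1;0 0 0 0 0 0 1;0 0 0 0 0 0 1;0 0 0 0 0 0 1"

```text
time_s: 9.9
tool_pos: [0.6131, -0.1155, 0.0711]
tcp_rot: [-3.14, 0.015, 1.7]
force: [1.5, -21.3, -5.1]
opening: -0.0
```

>>> drive_tool --motion "0 0 0 0 0 0 1;0 0 0 0 0 0 1;0 0 0 0 0 0 1;0 0 0 0 0 0 1;0 0 0 0 0 0 1"

```text
time_s: 10.32
tool_pos: [0.6131, -0.1155, 0.0711]
tcp_rot: [-3.14, 0.016, 1.7]
force: [1.4, -21.0, -5.0]
opening: -0.002
```

About 13 N on the cap, held steady for more than a second. Now I'll let go, back off and rise.

>>> drive_tool --motion "0 0 0 0 0 0 1;0 0 0 0 0 0 1;0.0017 -0.013 0 0 0 0 1;0.0042 -0.032 0 0 0 0 1;0.0042 -0.032 0 0 0 0 1;0.0042 -0.032 0.03 0 0 0 1;0.0042 -0.032 0.06 0 0 0 1;0.0042 -0.032 0.06 0 0 0 1;0.0042 -0.032 0.06 0 0 0 1;0.0042 -0.032 0.06 0 0 0 1"

```text
time_s: 11.15
tool_pos: [0.6165, -0.1391, 0.1311]
tcp_rot: [-3.141, -0.001, 1.705]
force: [-1.0, 0.6, 0.3]
opening: -0.003
```

>>> drive_tool --motion "-0.0052 0.036 0 0 0 0 1;-0.0104 0.072 0 0 0 0 1;-0.0155 0.108 0 0 0 0 1;-0.0155 0.108 0 0 0 0 1;-0.0155 0.108 0 0 0 0 1;-0.0155 0.108 -0.025 0 0 0 1;-0.0155 0.108 -0.045 0 0 0 1;-0.0155 0.108 -0.045 0 0 0 1;-0.0155 0.108 -0.045 0 0 0 1;-0.0155 0.108 -0.045 0 0 0 1"

```text
time_s: 11.98
tool_pos: [0.6015, -0.0328, 0.0865]
tcp_rot: [-3.141, 0.0, 1.703]
force: [0.7, 0.8, 0.4]
opening: -0.001
```

Run:
```python
from h import *
s=read_state();print(s["force"],s["tool_pos"])
cv2.imwrite("pics/w3.png",capture("wrist")[:,:,::-1])
```

```text
[0.72110874 0.77666582 0.44157015] [ 0.60151336 -0.03283754  0.08653895]
```

View pics/w3.png

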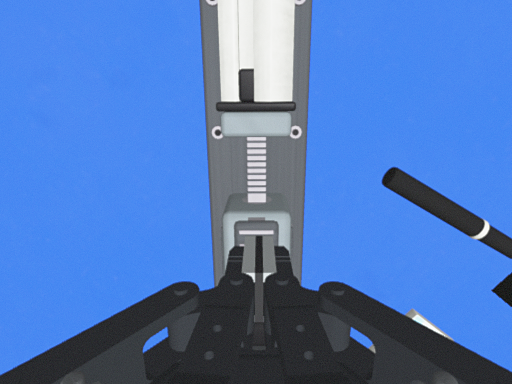

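The wrist view shows the cap flush on the profile (dark line at row 105), the jaw at (257,123), and the fingertips (260,245) over the release tab (its front edge is at row 225). I'll press down.

>>> drive_tool --motion "-0.0002 0.0015 -0.008 0 0 0 1;-0.0002 0.0015 -0.014 0 0 0 1;-0.0002 0.0015 -0.02 0 0 0 1;-0.0002 0.0015 -0.022 0 0 0 1;-0.0002 0.0015 -0.022 0 0 0 1;-0.0002 0.0015 -0.022 0 0 0 1"

```text
time_s: 12.53
tool_pos: [0.6023, -0.0307, 0.066]
tcp_rot: [3.139, 0.001, 1.704]
force: [-1.2, -0.3, 10.4]
opening: -0.001
```

>>> drive_tool --motion "0 0 0 0 0 0 1;0 0 0 0 0 0 1;0 0 0 0 0 0 1;0 0 0 0 0 0 1;0 0 0 0 0 0 1;0 0 0 0 0 0 1;0 0 0 0 0 0 1;0 0 0 0 0 0 1;0 0 0 0 0 0 1;0 0 0 0 0 0 1;0 0 0 0 0 0 1;0 0 0 0 0 0 1;0 0 0 0 0 0 1;0 0 0 0 0 0 1;0 0 0 0 0 0 1;0 0 0 0 0 0 1;0 0 0 0 0 0 1;0 0 0 0 0 0 1;0 0 0 0 0 0 1;0 0 0 0 0 0 1"

```text
time_s: 14.2
tool_pos: [0.6023, -0.0307, 0.066]
tcp_rot: [3.139, 0.001, 1.704]
force: [-0.5, -0.7, 10.1]
opening: 0.0
```

Run:
```python
from h import *
s=read_state();print(s["force"],s["tool_pos"])
cv2.imwrite("pics/w4.png",capture("wrist")[:,:,::-1])
```

```text
[-0.46956268 -0.69583356 10.14123035] [ 0.60226911 -0.03072989  0.06598838]
```

View pics/w4.png

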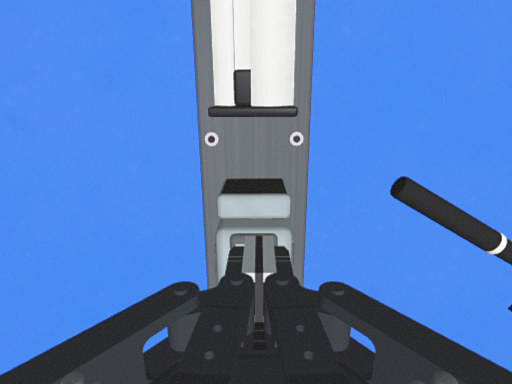

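The jaw is fully back against the housing (face edge at row about 193), and the cap is still home (row 110). I'll lift clear and measure once more.

>>> drive_tool --motion "0 0 0.03 0 0 0 1;0 0 0.07 0 0 0 1;0 0 0.1 0 0 0 1;0 0 0.1 0 0 0 1;0 0 0.1 0 0 0 1;0 0 0.1 0 0 0 1;0 0 0.1 0 0 0 1"

```text
time_s: 14.83
tool_pos: [0.5997, -0.0306, 0.1624]
tcp_rot: [-3.138, -0.001, 1.704]
force: [-0.0, -0.6, 0.8]
opening: 0.003
```

Run:
```python
from h import *
s=read_state();print(s["force"],s["tool_pos"])
# w4: jaw front top edge row 193, cap outer top edge, profile end
c=np.array([.597,-.0014]);th=np.radians(7.6);uy=np.array([-np.sin(th),np.cos(th)])
W=cam("wrist",[.60227,-.03073,.06599],[3.139,.001,1.704])
for n,p in(("jaw face",(254,193)),("cap outer",(254,117)),("cap inner",(254,106))):print(n,(ray(W,p,.05)[:2]-c)@uy*1e3)
cv2.imwrite("pics/w5.png",capture("wrist")[:,:,::-1])
```

```text
[-0.03036259 -0.57454689  0.81093242] [ 0.5997226  -0.03055961  0.16240733]
jaw face -3.35201120116213
cap outer 35.27477938850115
cap inner 40.436223787890555
```

View pics/w5.png

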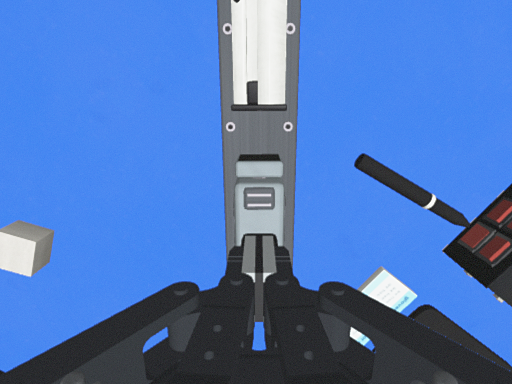

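This view shows the jaw back against the housing (row 168), the cap flush (row 107), the tab up and the gripper clear. The marker and steel block look undisturbed.

```bash
python3 -c "
from workcell import *
print(finish_job())"
```

```text
the job is handed in; nothing more can be done
None
```

The cap is pressed home against the profile, the jaw has sprung all the way back, and I handed the job in at about 15 s of the 61 s.

- **Pressing:** One full free squeeze took 7–8.5 N and stopped just short of the cap. The second slid the cap in at about 13 N, until the tool stalled and the cap had bottomed. I then held about 21 N on the trigger. Less about 8 N for springs and drag, that is about 13 N on the cap. It was above about 11 N for about 1.4 s.
- **Release:** I held the tab on its hard stop at about 10 N for over 1.5 s, then lifted clear.
- **Last checks:** In the wrist camera the cap's inner face is at clamp y ≈ 40 mm (home is 40). The jaw face is at about -3.4 mm (nominal -5, limit -1), and the jaw is seen against the housing. The difference is within camera and edge-picking error.
- **Bystanders:** The tool never went near any of them. The marker and steel block look unmoved in the last picture. The loupe was not in view, so I did not check it again.
- **One disagreement:** Triangulating the trigger and post tops gave heights of 108 and 92 mm, against 100 and 99 in the text. I put that down to the coarse top-view pixels. The positions in the plane agreed to about 1–2 mm.

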